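# Shut the tube clamp and drop its swing bolt into the slot

### The job

Swing the clamp's hinged jaw over the tube and press it fully down, gently. Then lift the swing bolt, feel for the slot in the jaw's end with light force (the jaw and the bolt both have side play) and let the bolt go fully home into it, upright, with its nut over the jaw's lug; do not force it. Leave the tube lying in the clamp and the other things where they are.

Things in the scene. Friction and masses are not known exactly. Their poses are not given: they have to be found in the camera images.
- clamp: Saddle clamp for a tube, grey cast metal, lower half bolted to the bench. Origin: centre of its underside, on the bench top. Its y runs along the tube and both pins, z up; the -x side, towards the robot, has the swing bolt, the +x side the jaw hinge. Foot plate 136 (x) x 124 (y) x 8 mm. Tube axis at x 0, z 65 mm. Hinge ears at y +-56, up to z 76; bolt ears at y +-27, up to z 39.
- cap: Hinged upper jaw (arch over the tube with a flat lug at its free end). Origin on the hinge pin, mid-clamp (clamp frame x +40, y 0, z 65 mm). Axes as the clamp's when shut; opening turns it about +y (0 shut, starts 1.8 to 2.1 rad leaning back, stop 2.3). Its -x axis points from the pin to the free end. Stiff hinge, 0.3 N m: stays where it is left, about 6 N at the lug swings it.
- jaw_hinge (a point): Same point, on the fixed clamp. Jaw sizes in the jaw's own axes, mm: arch 76 wide (y), x -7 to -73, up to z 38; then the lug, 76 wide, x -66 to -102, z 0 to 12. A slot 13 wide runs into the lug's end from x -102 to -83, mid-width; a flat-ended prong 31 wide either side. The whole jaw, slot included, stands off-centre along the pin, up to 13 mm: not in its pose, feel or see it. 10 N shifts it.
- bolt: Steel swing bolt with a T handle. Origin on its pin, mid-clamp (clamp frame x -50, y 0, z 30 mm); its z axis points along the bolt to the T. Lean from upright: 0 home in the slot, growing towards the clamp's -x side (starts 1.0 to 1.3 rad, stop 1.5). Shank 10 mm square. Stays where it is left (0.09 N m). Slides up to 13 mm either way along its pin with under 2 N (not in this pose).
- bolt_bar (a point): Middle of the bolt's T bar (round, 12 mm thick, 84 long, along the clamp's y), 72 mm from the pin; moves with swing and side play. Each arm is free from 12 to 42 mm off the middle and turns between pads. The 20 mm square nut (51.5 to 62.5 mm from the pin) passes 2.5 mm over the lug of a shut jaw, strikes one not quite shut. Beside the slot the shank strikes a prong's end at 0.44 rad lean.
- tube: Loose steel tube, 48 mm outside, 240 long, about 0.7 kg, lying in the clamp's saddle along the clamp's y, up to 15 mm off-centre; origin at its middle.
- wrench: Bystander: combination wrench, lying flat, 169 mm; origin at the centre of its underside.
- battery: Bystander: black battery pack, 88 x 62 x 50 mm; origin at the centre of its underside.
- sander: Bystander: cork sanding block, 62 x 111 x 35 mm; origin at the centre of its underside.

How it is judged (in metres and radians):
On the way, in this order (a step that is already met when the one before it is completed fails the run):
1. the jaw is fully shut over the tube (angle between cap's own z axis and vertical below 0.03 rad), for 0.2 s.
2. the swing bolt stands home in the slot of the shut jaw (angle between cap's own z axis and vertical below 0.03 rad and angle between bolt's own z axis and vertical below 0.1 rad), for 0.2 s.
At the end, for the whole second after the job is handed in: The jaw is shut (within 0.03 rad), the swing bolt stands in its slot (within 0.10 rad of upright), and the tube lies at rest in the clamp (axis within 10 mm of its height and 0.12 rad of the saddle's direction) (all of step 2 and z of tube in the frame of clamp between 0.055 and 0.075 m and angle between the y axis of tube and the y axis of clamp, either way round below 0.12 rad and linear speed of tube below 0.02 m/s); the robot touches nothing.
It fails at once if the swing bolt is forced against the jaw with more than 30 N (contact force between bolt and cap above 30 N).
It fails at once if the jaw is pressed with more than 45 N (contact force between the fingers and cap above 45 N).
It fails at once if the tube is shifted more than 20 mm (distance of tube from where it was at the start of the episode above 0.02 m).
It fails at once if a bystander is shifted more than 20 mm (distance of any of wrench, battery, sander from where it was at the start of the episode above 0.02 m).
It also fails if it takes over 72 s, if anything falls off the work surface, if the arm or the gripper's body presses on something with over 40 N, if the wrist force passes 120 N, or if a joint passes its speed limit or range.

### The arm

A 6-joint arm with a two-finger parallel gripper is mounted at the origin on a cart in front of the work surface, level with it; the furniture and walls round the work are solid. World frame = base frame: x ahead of the robot, y to its left, z up, the work surface at z = 0. Lengths are in mm, angles in rad, forces in N, time in s.
With the tool pointing down it reaches from about 300 to 775 mm from the base axis. Payload 14.6 kg.
Tool frame: the origin (TCP) lies between the finger pads; the fingertips stand manip.tip_reach ahead of it and the grasp point (between the pads) lies 5 mm behind it (manip.tip_reach is the distance from the TCP to the fingertips, in mm); z points along the fingers, y is the line along which they close (so a half turn about z gives the same grasp; the last joint's range is limited). The gripper opens to 94 mm and grips with 3 to 60 N. Pads are 16 mm wide; open, the fingers measure 119 mm over their backs; the gripper's body (75 mm by 177 mm) begins 78 mm behind the grasp point.
Start: joints at [-1.266, 0.3, 1.521, -0, 1.321, -0.067], TCP at [199.804, -512.414, 219.446] pointing down, gripper open.
Joint ranges: [-3.03, 3.03], [-0.79, 2.21], [0.23, 2.52], [-1.04, 4.18], [0, 3.07], [-2.55, 2.55]. Speed limits (rad/s): [2.22, 2.22, 2.57, 3.14, 3.14, 3.14].

### API

Orientations are given as [roll, pitch, yaw] about the fixed x, y, z axes, in that order (R = Rz(yaw) Ry(pitch) Rx(roll)).
In Python, from cell import manip gives the robot as it stands. The module is installed in compiled form; this text tells all that it offers.
- The arm moves only by the shell command python3 -m creep 'ROWS' [FORCE]. ROWS is JSON, a list of rows, each a list of 3 entries, a list of its own where there are three numbers: the opening, from -1 (shut) to 1 (fully open), then the shift along the tool's x, y, z in cm, then the turn about the tool's z in units of 5 degrees (1.0 is 5 degrees). In form: [[grip, [tx, ty, tz], roll], ...]. A call has 1 to 12 rows; each row is the pose to reach, as a shift and turn from the pose commanded when the call began, along the tool's axes at that moment; what a row does not reach only later rows make up. A row lasts 1/10 s, in which the tool goes at most 50 mm and 8.59 degrees, less where a joint would pass 70% of its speed; a pose out of reach is approached as far as the arm can. A call with a gripper value outside its range is refused whole. The fingers move at their own pace and stop on an object; FORCE is the grip in N (left out, the last holds). Time passes only in rows, so rows that repeat a pose let the fingers close. It gives the time, the measured TCP pose, the force, the opening and the grip force at its end, in the units of the state.
- manip.read_state(): the state, without advancing time (a new reading comes with each control period).
- manip.camera(name): name is "side" or "top"; returns the picture (420x560x3 uint8, red, green, blue); there is no depth.
- manip.camera_params(name): a dict with "fovy" (degrees; the focal length in pixels is half the picture's height over the tangent of half this angle, whatever the lens; pixels are square), "cx", "cy" (the principal point, pixels), "k1" (the pictures are not rectified: a ray, as slopes to the right and down, at radius r is drawn at 1 + k1 r^2 times it, then the intrinsics apply), "origin" and "attitude" of the camera in the world. Camera axes: x right, y down, z forward; pixel columns grow to the right and rows downward; lengths in mm; the calibration is good to about 2 mm. A picture is of the moment at which its call begins. camera_params takes no time and is no camera call.
- manip.sign_off(): hands the job in; it is judged then, once.
The state is a dict: "clock": time; "joints": joint angles; "qd": joint speeds; "effort": joint torques, N m; "eef_pos": TCP position; "eef_rot": TCP orientation; "wrist_force": force on the tool from outside, world axes, zero at the start; "moment": the same for the moment, N m; "finger_gap": finger opening in mm; "finger_force": force on a finger pad.
Only numpy, scipy, OpenCV 4.12 (cv2) and the standard library are available. Lean on these libraries where they do the work, as an engineer would, in place of code of your own. Each camera call takes 0.05 s, during which the arm holds its last target. There are 200 camera calls.

## Working session

There is one attempt and no reset: what is moved stays moved. The work goes in short steps, Python scripts to look and compute and a shell command to move; the robot and the scene stay as the last step left them, time stands still between calls to the robot, and variables do not carry over. Pictures are saved under pics/ and viewed, at most 10 in all, crops included, and the job is handed in when it is done.

```bash
mkdir -p pics
python3 - <<'E'
from cell import manip
import cv2
s=manip.read_state();print(s, manip.tip_reach)
for n in("side","top"):
    print(n,manip.camera_params(n)); cv2.imwrite(f"pics/{n}0.png",manip.camera(n)[:,:,::-1])
E
```

```text
{'clock': 0.0, 'joints': array([-1.26558325e+00,  3.00449687e-01,  1.52160580e+00,  1.26210399e-05,
        1.32069033e+00, -6.66012949e-02]), 'qd': array([ 2.28910316e-05, -7.60265768e-04,  1.19079425e-03,  1.01000480e-03,
       -6.30759426e-04,  4.31382333e-04]), 'effort': array([-1.68212486e-03, -5.31807125e+01, -3.52736449e+01,  7.07280566e-02,
        2.45325227e-02, -8.37104449e-05]), 'eef_pos': array([ 199.74148375, -512.17544202,  218.88761011]), 'eef_rot': array([-3.14044286e+00, -8.89432050e-05,  3.71811190e-01]), 'wrist_force': array([-0.18356982,  0.05784589,  0.34634248]), 'moment': array([-0.00179669, -0.03735488,  0.00164078]), 'finger_force': 0.0, 'finger_gap': 94.1156338497794} 14.0
side {'fovy': 43.965351258919, 'cx': 281.530447178488, 'cy': 206.8976524930586, 'k1': -0.054911511625075765, 'origin': array([519.6991715 , 690.79547632, 718.50651747]), 'attitude': array([-2.26989783,  0.01165999, -3.0792215 ])}
top {'fovy': 54.163590196535225, 'cx': 277.8642495605367, 'cy': 214.7306858928945, 'k1': -0.041528100471585234, 'origin': array([477.73459   , -42.32411609, 924.1561629 ]), 'attitude': array([-2.99720838, -0.00843814, -1.59626833])}
```

View pics/side0.png

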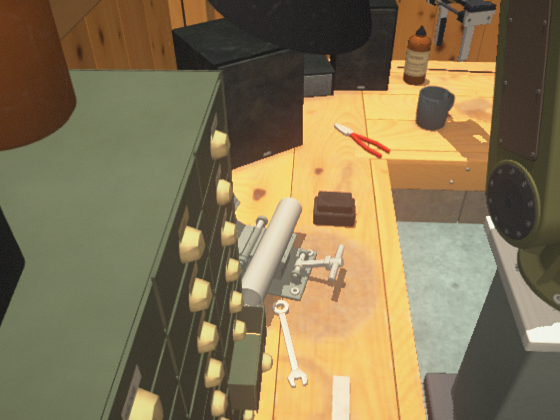

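View pics/top0.png

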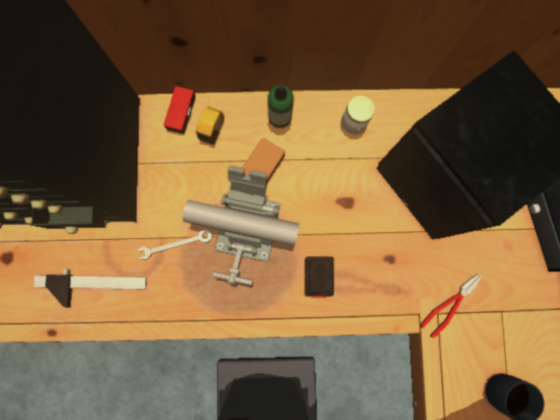

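The top view shows the tube from (186,212) to (298,235), the jaw leaning back at about (248,182), and the T bar at (233,280). The sander is at (264,160), the wrench at (175,245) and the battery at (319,277). I'll enlarge the clamp next.

```bash
python3 - <<'E'
import cv2,numpy as np
a=cv2.imread("pics/top0.png")[150:300,170:320]; a=cv2.resize(a,None,fx=4,fy=4,interpolation=cv2.INTER_CUBIC)
cv2.imwrite("pics/topc.png",a)
a=cv2.imread("pics/side0.png")[180:310,220:360]; a=cv2.resize(a,None,fx=4,fy=4,interpolation=cv2.INTER_CUBIC)
cv2.imwrite("pics/sidec.png",a)
E
cat > h.py <<'E'
import numpy as np,cv2
from scipy.spatial.transform import Rotation as R
from cell import manip
def cam(n):
    p=manip.camera_params(n);f=210/np.tan(np.radians(p['fovy']/2));return p,f,R.from_euler('xyz',p['attitude']).as_matrix(),np.array(p['origin'])
def ray(n,u,v):
    p,f,M,o=cam(n);d=np.array([(u-p['cx'])/f,(v-p['cy'])/f]);s=d.copy()
    for _ in range(20): s=d/(1+p['k1']*(s@s))
    return o,M@np.array([s[0],s[1],1])
def onz(n,u,v,z):
    o,d=ray(n,u,v);return o+d*(z-o[2])/d[2]
def tri(a,b):
    (o1,d1),(o2,d2)=ray('top',*a),ray('side',*b);A=np.stack([d1,-d2],1);t=np.linalg.lstsq(A,o2-o1,rcond=None)[0]
    p,q=o1+d1*t[0],o2+d2*t[1];return (p+q)/2,np.linalg.norm(p-q)
def proj(n,X):
    p,f,M,o=cam(n);c=M.T@(np.array(X)-o);s=c[:2]/c[2];s=s*(1+p['k1']*(s@s));return s*f+[p['cx'],p['cy']]
E
```

```text
(no output)
```

View pics/topc.png

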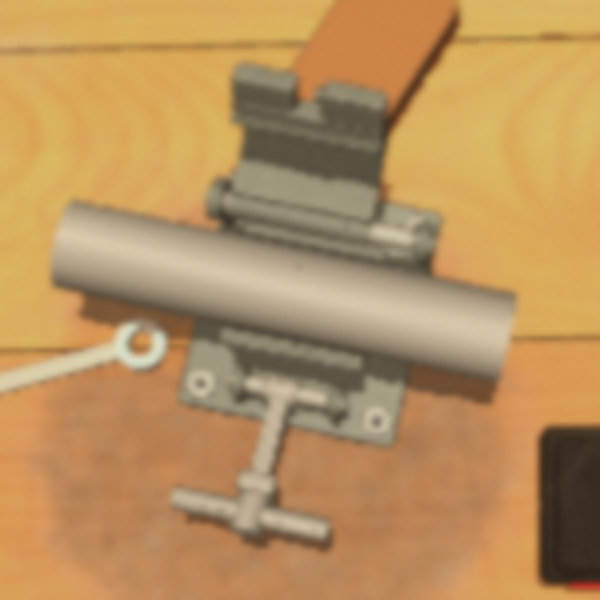

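View pics/sidec.png

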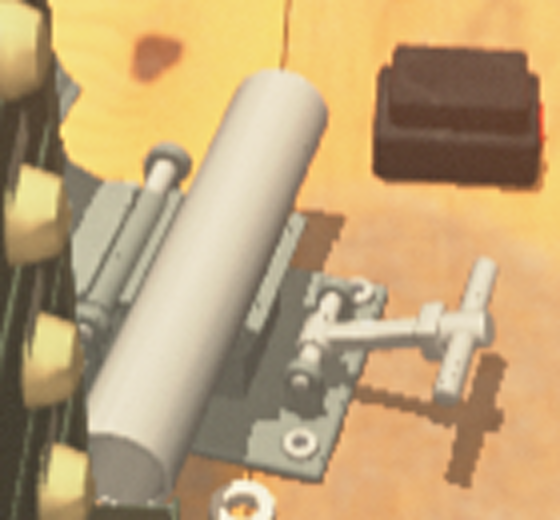

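The top crop shows the foot plate's near corners at (180,400) and (393,444) and the T bar from (173,497) to (327,535). The jaw's prong ends run from (235,65) to (387,95), with the slot near (310,85). The side crop shows the T bar from (486,262) to (447,397); the cabinet hides the jaw in that view.

```bash
cat > m.py <<'E'
from h import *
T=lambda x,y:(170+x/4-.375,150+y/4-.375); S=lambda x,y:(220+x/4-.375,180+y/4-.375)
np.set_printoptions(precision=1,suppress=True)
c1,c2=onz('top',*T(180,400),8),onz('top',*T(393,444),8); print('corners',c1,c2,np.linalg.norm(c1-c2))
h1,h2=onz('top',*T(201,383),8),onz('top',*T(377,420),8)
a,b=onz('top',*T(63,244),65),onz('top',*T(506,339),65)
print('tube',a,b,(a+b)/2,np.linalg.norm(a-b))
yv=lambda d:np.arctan2(d[1],d[0])
for d in (c1-c2,h1-h2,a-b): print('yaw',yv(d)-np.pi/2)
psi=np.mean([yv(c1-c2),yv(h1-h2),yv(a-b),yv(a-b)])-np.pi/2
X=np.array([np.cos(psi),np.sin(psi),0]);Y=np.array([-X[1],X[0],0])
cy=np.mean([((c1+c2)/2)@Y,((h1+h2)/2)@Y]); 
cx=np.mean([((a+b)/2)@X, ((c1+c2)/2)@X+68]); print('x from tube, plate',((a+b)/2)@X,((c1+c2)/2)@X+68, 'y',((c1+c2)/2)@Y,((h1+h2)/2)@Y)
C=cx*X+cy*Y; print('clamp',C,psi); np.savez('c.npz',C=C,X=X,Y=Y,psi=psi)
loc=lambda p:np.array([(p-C)@X,(p-C)@Y,p[2]])
e1,r1=tri(T(173,497),S(447,397));e2,r2=tri(T(327,535),S(486,262))
print('bar',loc(e1),loc(e2),r1,r2,np.linalg.norm(e1-e2)); m=(loc(e1)+loc(e2))/2; print(m,'lean',np.arctan2(-50-m[0],m[2]-30),np.hypot(m[0]+50,m[2]-30))
# jaw prong tips: intersect with circle about hinge for top edge (-102,12) and bottom (-102,0)
for nm,uv in dict(L=(235,65),R=(387,95),sl=(297,76),sr=(322,85),hl=(243,165),hr=(378,217)).items():
  o,d=ray('top',*T(*uv)); out=[]
  for z in (40,80,100,120,140,160): out.append(loc(o+d*(z-o[2])/d[2]))
  print(nm,np.array(out).tolist()[1:5:1] if 0 else [tuple(np.round(q,1)) for q in out])
E
python3 m.py
```

```text
corners [535.6  89.3   8. ] [508.4 -28.7   8. ] 121.10556129424309
tube [616.  142.8  65. ] [559.8 -90.   65. ] [587.9  26.4  65. ] 239.53220357008053
yaw -0.22704487769160853
yaw -0.23084776858694367
yaw -0.23659596435750774
x from tube, plate 565.9472726812129 568.9221505813764 y 149.9281280931112 151.00837759233613
clamp [586.8  15.5   0. ] -0.23277114374839192
bar [-119.5   45.1   52.3] [-120.4  -38.2   54.8] 2.122481659240013 1.1183517307253348 83.30904579770355
[-120.     3.4   53.6] lean 1.2456850040717278 73.83633778183842
L [(np.float64(118.8), np.float64(67.4), np.float64(40.0)), (np.float64(109.2), np.float64(60.7), np.float64(80.0)), (np.float64(104.4), np.float64(57.3), np.float64(100.0)), (np.float64(99.7), np.float64(53.9), np.float64(120.0)), (np.float64(94.9), np.float64(50.6), np.float64(140.0)), (np.float64(90.1), np.float64(47.2), np.float64(160.0))]
R [(np.float64(119.6), np.float64(-18.5), np.float64(40.0)), (np.float64(110.0), np.float64(-21.3), np.float64(80.0)), (np.float64(105.2), np.float64(-22.7), np.float64(100.0)), (np.float64(100.4), np.float64(-24.2), 
[... 821 characters left out ...]
0.0))]
hl [(np.float64(64.7), np.float64(50.5), np.float64(40.0)), (np.float64(57.6), np.float64(44.5), np.float64(80.0)), (np.float64(54.0), np.float64(41.5), np.float64(100.0)), (np.float64(50.4), np.float64(38.6), np.float64(120.0)), (np.float64(46.9), np.float64(35.6), np.float64(140.0)), (np.float64(43.3), np.float64(32.6), np.float64(160.0))]
hr [(np.float64(51.7), np.float64(-28.0), np.float64(40.0)), (np.float64(45.2), np.float64(-30.4), np.float64(80.0)), (np.float64(41.9), np.float64(-31.6), np.float64(100.0)), (np.float64(38.7), np.float64(-32.8), np.float64(120.0)), (np.float64(35.4), np.float64(-34.1), np.float64(140.0)), (np.float64(32.1), np.float64(-35.3), np.float64(160.0))]
```

```bash
cat >> h.py <<'E'
import sys
np.set_printoptions(precision=2,suppress=True)
def cl():
    z=np.load('c.npz');return z['C'],z['X'],z['Y'],float(z['psi'])
def now():
    s=manip.read_state();C,X,Y,psi=cl();p=s['eef_pos'];d=p-C;f=s['wrist_force']
    print('t',round(s['clock'],2),'clampTCP',np.array([d@X,d@Y,p[2]]),'yawerr',round(s['eef_rot'][2]-psi,3),'Fclamp',np.array([f@X,f@Y,f[2]]),'gap',round(s['finger_gap'],1),'ff',round(float(s['finger_force']),1),'q',s['joints']);return s
def go(*t):   # target TCP in clamp frame (mm) -> tool shift cm and roll units
    s=now();C,X,Y,psi=cl();w=C+X*t[0]+Y*t[1];w[2]=t[2];d=w-s['eef_pos'];M=R.from_euler('xyz',s['eef_rot']).as_matrix()
    print('world',w,'shift',M.T@d/10,'roll',-(psi-s['eef_rot'][2])/np.radians(5))
E
python3 - <<'E'
from h import *
go(20,-300,220);go(150,12,200)
print('box',onz('top',435,240,0),onz('side',230,165,0),onz('top',435,240,250),onz('top',380,162,250),onz('top',380,162,100))
print('cab',[onz('top',138,220,z) for z in (0,150,300,400)])
print('handle',[onz('side',265,362,z) for z in (0,100,200)])
for f in ('side','top'): print(f,proj(f,[690,0,200]))
E
```

```text
t 0.1 clampTCP [-254.93 -602.8   218.94] yawerr 0.605 Fclamp [0.42 0.59 0.38] gap 93.9 ff 0.0 q [-1.27  0.3   1.52  0.    1.32 -0.07]
world [ 537.1  -281.01  220.  ] shift [39.83 -9.29 -0.09] roll 6.927565781591736
t 0.1 clampTCP [-254.93 -602.8   218.94] yawerr 0.605 Fclamp [0.42 0.59 0.38] gap 93.9 ff 0.0 q [-1.27  0.3   1.52  0.    1.32 -0.07]
world [735.56  -7.41 200.  ] shift [ 68.26 -27.57   1.93] roll 6.927565781591736
box [ 545.11 -409.52    0.  ] [ 713.56 -310.43    0.  ] [ 526.89 -310.18  250.  ] [ 661.91 -226.37  250.  ] [ 702.89 -267.32  100.  ]
cab [array([607.47, 264.76,   0.  ]), array([586.41, 214.92, 150.  ]), array([565.36, 165.07, 300.  ]), array([551.32, 131.85, 400.  ])]
handle [array([583.7 , 222.32,   0.  ]), array([574.8 , 287.52, 100.  ]), array([565.89, 352.72, 200.  ])]
side [209.39 175.54]
top [248.28 157.14]
```

```bash
python3 - <<'E'
from h import *
print(tri((138,222),(220,71)))
E
python3 -m creep '[[0.6,[5,0,0],0],[0.2,[10,0,0],0],[-0.2,[15,-2,0],1],[-0.6,[20,-4,0],2],[-1,[25,-6,0],3],[-1,[30,-8,0],4],[-1,[33,-12,0],5],[-1,[35,-16,0],6],[-1,[37,-20,0],6.9],[-1,[37,-20,0],6.9]]' 10; python3 -c "from h import *;go(150,12,200)"
```

```text
(array([586.98, 124.8 , 443.31]), np.float64(88.07871924411955))
clock: 1.1
eef_pos: [472.2, -187.3, 219.4]
eef_rot: [-3.141, 0.001, -0.229]
wrist_force: [-0.4, -0.4, -0.3]
finger_gap: 17.2
finger_force: 0.0
t 1.1 clampTCP [ -64.73 -223.78  219.4 ] yawerr 0.004 Fclamp [-0.25 -0.46 -0.35] gap 17.2 ff 0.0 q [-0.45  0.21  1.64  0.    1.3   1.35]
world [735.56  -7.41 200.  ] shift [ 21.56 -23.5    1.95] roll 0.04285669727287605
```

```bash
python3 -m creep '[[-1,[0,-3,0],-1.6],[-1,[1,-6,0],-3.2],[-1,[2,-10,0],-4.8],[-1,[3,-14,0],-6.4],[-1,[5,-18,0],-8],[-1,[7,-21.6,0],-9.6],[-1,[10,-21.6,0],-11.2],[-1,[13,-21.6,0],-12.8],[-1,[16,-21.6,0],-14.4],[-1,[19,-21.6,0],-16],[-1,[20.5,-21.6,0],-17.6],[-1,[20.5,-21.6,0],-18]]' 10
python3 - <<'E'
from h import *
go(135,-8,135)
cv2.imwrite("pics/top1.png",cv2.resize(manip.camera('top')[100:300,130:330],None,fx=3,fy=3)[:,:,::-1])
E
```

```text
clock: 2.3
eef_pos: [721.8, -29.5, 217.6]
eef_rot: [-3.14, 0.0, 1.345]
wrist_force: [0.1, 0.4, 0.1]
finger_gap: 0.2
finger_force: 0.0
t 2.3 clampTCP [141.73 -12.64 217.59] yawerr 1.578 Fclamp [0.06 0.39 0.06] gap 0.2 ff 0.0 q [-0.09  0.71  0.92 -0.    1.51  0.13]
world [716.35 -23.41 135.  ] shift [ 0.47 -0.66  8.26] roll 18.083856307557983
```

View pics/top1.png

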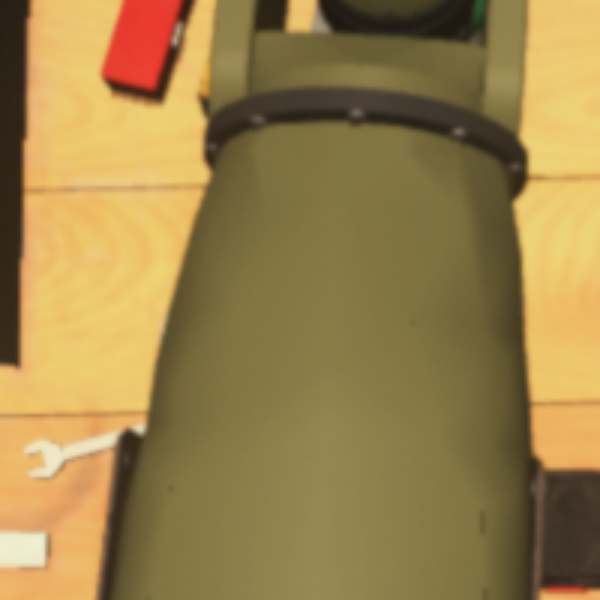

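The arm hides the clamp from the top camera, so I'll check the clearance to the bottle behind before going down.

Run:
```python
from h import *
for z in (0,100,200): print(onz('top',281,92,z),onz('top',357,112,z),onz('top',265,160,z),onz('top',208,125,z))
```

```text
[907.59 -68.56   0.  ] [ 853.69 -247.65    0.  ] [740.86 -26.97   0.  ] [829.12 105.36   0.  ]
[861.08 -65.72 100.  ] [ 813.01 -225.43  100.  ] [712.39 -28.63 100.  ] [791.1   89.38 100.  ]
[814.57 -62.89 200.  ] [ 772.33 -203.21  200.  ] [683.92 -30.29 200.  ] [753.08  73.4  200.  ]
```

```bash
python3 -m creep '[[-1,[0.5,-0.5,2],0],[-1,[0.5,-0.5,5],0],[-1,[0.5,-0.5,7.5],0],[-1,[0.5,-0.5,7.8],0],[-1,[0.5,-1.5,7.8],0],[-1,[0.5,-2.5,7.8],0],[-1,[0.5,-3.5,7.8],0],[-1,[0.5,-3.5,7.8],0]]'
python3 -c "from h import *;now()"
```

```text
clock: 3.15
eef_pos: [687.9, -15.5, 143.2]
eef_rot: [3.14, -0.0, 1.34]
wrist_force: [1.1, 0.4, -0.4]
finger_gap: 0.5
finger_force: 0.2
t 3.15 clampTCP [105.5   -6.86 143.21] yawerr 1.573 Fclamp [ 1.    0.64 -0.36] gap 0.5 ff 0.2 q [-0.08  0.67  1.16 -0.    1.31  0.16]
```

```bash
python3 -m creep '[[-1,[0,-1,-0.7],0],[-1,[0,-2,-1.4],0],[-1,[0,-3,-2],0],[-1,[0,-4,-2.4],0],[-1,[0,-5,-2.5],0],[-1,[0,-6.2,-2.4],0],[-1,[0,-7.4,-2.2],0],[-1,[0,-7.4,-2.2],0]]' 40
python3 - <<'E'
from h import *
now()
cv2.imwrite("pics/side1.png",cv2.resize(manip.camera('side')[130:330,200:400],None,fx=3,fy=3)[:,:,::-1])
E
```

```text
clock: 3.95
eef_pos: [615.0, 1.9, 164.6]
eef_rot: [3.141, -0.0, 1.341]
wrist_force: [0.2, -0.1, 0.0]
finger_gap: 0.3
finger_force: 0.0
t 3.95 clampTCP [ 30.53  -6.78 164.59] yawerr 1.573 Fclamp [ 0.26 -0.06  0.01] gap 0.3 ff 0.0 q [-0.06  0.49  1.39  0.    1.26  0.17]
```

View pics/side1.png

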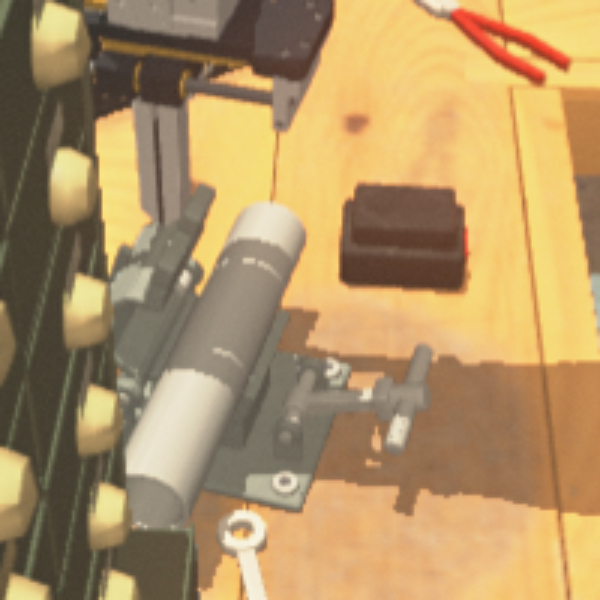

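The jaw is now upright and leaning slightly toward the tube, with the fingers behind the lug at crop (165,200). I'll keep following the arc.

```bash
python3 -m creep '[[-1,[0,-1.3,0.3],0],[-1,[0,-2.3,0.7],0],[-1,[0,-3.3,1.1],0],[-1,[0,-4.2,1.7],0],[-1,[0,-4.9,2.5],0],[-1,[0,-5.7,3.4],0],[-1,[0,-6.3,4.1],0],[-1,[0,-6.7,4.7],0],[-1,[0,-6.7,4.7],0]]' 40
python3 -c "from h import *;go(-47,-7,100)"
```

```text
clock: 4.9
eef_pos: [549.9, 17.0, 115.6]
eef_rot: [-3.14, 0.0, 1.341]
wrist_force: [-0.1, -0.4, -0.3]
finger_gap: 0.4
finger_force: 0.0
t 4.9 clampTCP [-36.25  -7.11 115.61] yawerr 1.573 Fclamp [ 0.01 -0.45 -0.27] gap 0.4 ff 0.0 q [-0.04  0.41  1.63  0.    1.1   0.19]
world [539.49  19.55 100.  ] shift [ 0.01 -1.07  1.56] roll 18.02896359356028
```

```bash
python3 -m creep '[[-1,[0,-0.4,0.5],0],[-1,[0,-0.8,1.0],0],[-1,[0,-1.1,1.4],0],[-1,[0,-1.1,1.7],0],[-1,[0,-1.1,2.0],0],[-1,[0,-1.1,2.2],0],[-1,[0,-1.1,2.3],0],[-1,[0,-1.1,2.3],0]]' 40
python3 -c "from h import *;go(-47,-7,90)"
```

```text
clock: 5.7
eef_pos: [539.8, 19.4, 93.3]
eef_rot: [-3.141, 0.0, 1.34]
wrist_force: [-0.5, -0.4, 1.5]
finger_gap: 0.6
finger_force: 0.3
t 5.7 clampTCP [-46.67  -7.07  93.28] yawerr 1.573 Fclamp [-0.39 -0.51  1.51] gap 0.6 ff 0.3 q [-0.03  0.42  1.68  0.    1.05  0.2 ]
world [539.49  19.55  90.  ] shift [ 0.01 -0.03  0.33] roll 18.027959255669103
```

```bash
python3 -m creep '[[-1,[0,0,0.1],0],[-1,[0,0,0.15],0],[-1,[0,0,0.2],0],[-1,[0,0,0.2],0]]' ;python3 -m creep '[[-1,[0,0,0.05],0],[-1,[0,0,0.05],0],[-1,[0,0,0.05],0]]'
```

```text
clock: 6.1
eef_pos: [539.8, 19.4, 91.4]
eef_rot: [-3.142, 0.0, 1.34]
wrist_force: [-0.1, 0.7, 1.8]
finger_gap: 0.4
finger_force: 0.8
clock: 6.4
eef_pos: [539.9, 19.4, 91.0]
eef_rot: [3.142, -0.0, 1.34]
wrist_force: [-0.5, 0.9, 1.0]
finger_gap: 0.5
finger_force: 0.8
```

```bash
for i in 1 2 3; do python3 -m creep '[[-1,[0,0,0.05],0],[-1,[0,0,0.05],0],[-1,[0,0,0.05],0]]' | egrep 'eef_pos|wrist'; done
```

```text
eef_pos: [539.9, 19.4, 90.5]
wrist_force: [-1.8, 0.4, 3.0]
eef_pos: [539.8, 19.4, 90.0]
wrist_force: [-3.0, 0.0, 4.9]
eef_pos: [539.8, 19.4, 89.6]
wrist_force: [-3.8, 0.4, 6.1]
```

```bash
python3 -m creep '[[-1,[0,0,-0.3],0],[-1,[0,-0.4,-0.3],0],[-1,[0,-0.4,0],0],[-1,[0,-0.4,0],0],[-1,[0,-0.4,0.0],0]]'; for i in 1 2 3; do python3 -m creep '[[-1,[0,0,0.07],0],[-1,[0,0,0.07],0],[-1,[0,0,0.07],0]]' | egrep 'eef_pos|wrist'; done;python3 -c "from h import *;now()"
```

```text
clock: 7.8
eef_pos: [535.7, 20.3, 89.4]
eef_rot: [-3.141, 0.0, 1.34]
wrist_force: [-2.9, 1.0, 5.7]
finger_gap: 0.3
finger_force: 2.7
eef_pos: [535.7, 20.4, 88.9]
wrist_force: [-4.6, -0.2, 7.6]
eef_pos: [535.7, 20.4, 88.3]
wrist_force: [-6.5, 1.1, 9.0]
eef_pos: [535.6, 20.4, 87.8]
wrist_force: [-6.8, -0.4, 11.4]
t 8.7 clampTCP [-50.96  -7.06  87.76] yawerr 1.573 Fclamp [-6.52 -1.91 11.38] gap 0.5 ff 5.9 q [-0.03  0.42  1.69  0.    1.03  0.2 ]
```

Run:
```python
from h import *
cv2.imwrite("pics/side2.png",cv2.resize(manip.camera('side')[180:320,220:360],None,fx=4,fy=4,interpolation=cv2.INTER_CUBIC)[:,:,::-1])
```

```text
(no output)
```

View pics/side2.png

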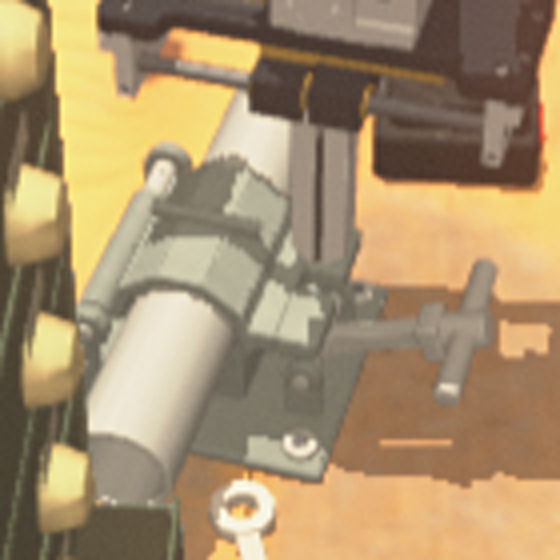

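The jaw lies over the tube and looks nearly shut, with the fingers on its -y prong at (320,255). The near prong's end corner is at about (318,352). I'll check that against the expected shut position.

Run:
```python
from h import *
C,X,Y,psi=cl()
for th in (0,.03,.06,.1):
  for oy in (9,12):
    out=[]
    for lx,ly,lz in ((-102,38,12),(-102,38,0),(-73,38,12),(-102,6.5,12)):
      x=40+lx*np.cos(th)+lz*np.sin(th); z=65-lx*np.sin(th)+lz*np.cos(th)
      w=C+X*x+Y*(oy+ly);w[2]=z; out.append((proj('side',w)-[220,180]+.375)*4)
    print(th,oy,np.round(np.array(out)).tolist())
```

```text
0 9 [[314.0, 333.0], [314.0, 352.0], [249.0, 319.0], [333.0, 282.0]]
0 12 [[312.0, 337.0], [312.0, 357.0], [247.0, 324.0], [332.0, 287.0]]
0.03 9 [[313.0, 327.0], [314.0, 347.0], [248.0, 315.0], [333.0, 277.0]]
0.03 12 [[311.0, 332.0], [312.0, 352.0], [246.0, 320.0], [331.0, 282.0]]
0.06 9 [[312.0, 322.0], [313.0, 342.0], [247.0, 311.0], [332.0, 272.0]]
0.06 12 [[310.0, 327.0], [312.0, 347.0], [245.0, 316.0], [330.0, 277.0]]
0.1 9 [[310.0, 315.0], [313.0, 335.0], [245.0, 306.0], [330.0, 265.0]]
0.1 12 [[308.0, 320.0], [311.0, 340.0], [243.0, 311.0], [328.0, 269.0]]
```

```bash
for i in 1 2 3; do python3 -m creep '[[-1,[0,0,0.07],0],[-1,[0,0,0.1],0],[-1,[0,0,0.1],0]]' | egrep 'eef_pos|wrist'; done;python3 -c "from h import *;now()"
```

```text
eef_pos: [535.6, 20.4, 86.9]
wrist_force: [-8.4, 0.5, 14.3]
eef_pos: [535.6, 20.4, 86.3]
wrist_force: [-11.5, 1.3, 19.6]
eef_pos: [535.7, 20.3, 86.0]
wrist_force: [-15.6, -0.7, 27.0]
t 9.65 clampTCP [-50.89  -7.12  86.02] yawerr 1.573 Fclamp [-15.01  -4.31  27.  ] gap 0.7 ff 14.0 q [-0.03  0.42  1.69 -0.    1.03  0.2 ]
```

```bash
python3 -m creep '[[-1,[0,0,-1],0],[-1,[0,-0.6,-2],0],[-1,[0,-0.6,-1],0],[-1,[0,-0.6,-0.7],0],[-1,[0,-0.6,-0.7],0]]'| egrep 'eef_pos|wrist'; for i in 1 2 3 4 5 ; do python3 -m creep '[[-1,[0,0,0.1],0],[-1,[0,0,0.1],0]]' | egrep 'eef_pos|wrist'; done;python3 -c "from h import *;now()"
```

```text
eef_pos: [529.6, 21.7, 90.3]
wrist_force: [-1.1, -0.2, 0.9]
eef_pos: [529.9, 21.7, 90.1]
wrist_force: [-1.9, 0.6, 1.8]
eef_pos: [530.1, 21.7, 89.4]
wrist_force: [-2.9, 0.5, 5.6]
eef_pos: [530.0, 21.7, 88.6]
wrist_force: [-4.9, 0.1, 6.5]
eef_pos: [530.0, 21.7, 87.8]
wrist_force: [-7.1, 0.5, 9.7]
eef_pos: [530.0, 21.7, 87.0]
wrist_force: [-8.4, 0.1, 13.1]
t 11.15 clampTCP [-56.77  -7.05  86.96] yawerr 1.573 Fclamp [-8.18 -1.82 13.09] gap 0.2 ff 6.4 q [-0.03  0.41  1.71  0.    1.03  0.2 ]
```

Contact height is about 90.5 mm at both x positions, against 91 mm expected for a flat shut lug, so the jaw is shut. Next I'll grip the bolt's -y arm.

```bash
python3 -m creep '[[-1,[0,0,-2],0],[-0.15,[0,0,-5],0],[-0.15,[-0.5,-3,-5],0],[-0.15,[-1.3,-6,-5],0],[-0.15,[-1.3,-6.1,-5],0],[-0.15,[-1.3,-6.1,-3],0],[-0.15,[-1.3,-6.1,-1],0],[-0.15,[-1.3,-6.1,0],0],[-0.15,[-1.3,-6.1,0],0]]' 6
python3 - <<'E'
from h import *
go(-118.5,-19.6,53)
cv2.imwrite("pics/side3.png",cv2.resize(manip.camera('side')[180:320,220:360],None,fx=4,fy=4,interpolation=cv2.INTER_CUBIC)[:,:,::-1])
E
```

```text
clock: 12.05
eef_pos: [467.5, 22.9, 85.3]
eef_rot: [-3.14, 0.0, 1.34]
wrist_force: [0.2, 0.3, 0.3]
finger_gap: 40.1
finger_force: 0.0
t 12.05 clampTCP [-117.81  -20.31   85.29] yawerr 1.573 Fclamp [0.1  0.34 0.28] gap 40.1 ff 0.0 q [-0.03  0.29  1.88 -0.    0.97  0.2 ]
world [467.02  23.78  53.  ] shift [ 0.07 -0.06  3.23] roll 18.027637312914266
```

View pics/side3.png

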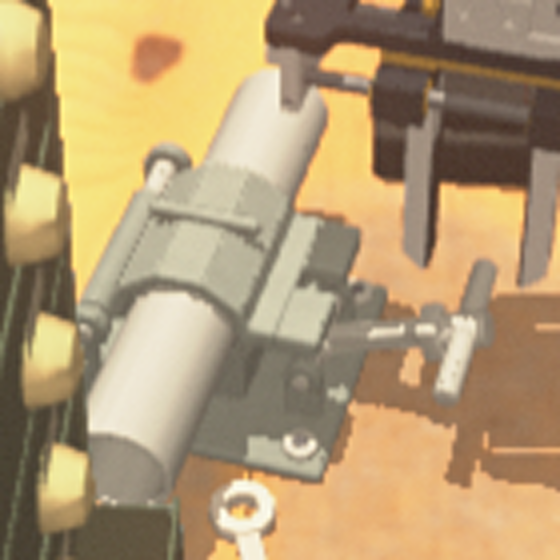

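The jaw is shut, with its slot near (318,275). The open fingers stand above the bolt's far arm at (480,280), so I'll go down and close lightly.

```bash
python3 -m creep '[[-0.15,[0,-0.1,1],0],[-0.15,[0,-0.1,2.2],0],[-0.15,[0,-0.1,3.2],0],[-0.15,[0,-0.1,3.2],0],[-0.6,[0,-0.1,3.2],0],[-1,[0,-0.1,3.2],0],[-1,[0,-0.1,3.2],0],[-1,[0,-0.1,3.2],0]]' 6
python3 -c "from h import *;now()"
```

```text
clock: 12.9
eef_pos: [466.3, 23.2, 54.5]
eef_rot: [-3.14, 0.0, 1.34]
wrist_force: [-10.9, 2.2, 3.9]
finger_gap: 12.6
finger_force: 6.0
t 12.9 clampTCP [-119.03  -20.28   54.45] yawerr 1.573 Fclamp [-11.14  -0.34   3.93] gap 12.6 ff 6.0 q [-0.03  0.34  1.9   0.    0.9   0.2 ]
```

```bash
python3 -m creep '[[-1,[0,-0.2,0],0],[-1,[0,-0.2,0],0],[-1,[0,-0.2,0],0]]' 6
python3 -c "from h import *;now()"
```

```text
clock: 13.2
eef_pos: [465.3, 23.5, 54.6]
eef_rot: [3.14, -0.0, 1.34]
wrist_force: [4.0, -0.7, -4.1]
finger_gap: 11.5
finger_force: 6.0
t 13.2 clampTCP [-120.08  -20.23   54.56] yawerr 1.573 Fclamp [ 4.1   0.24 -4.06] gap 11.5 ff 6.0 q [-0.03  0.33  1.91 -0.    0.9   0.2 ]
```

```bash
python3 -m creep '[[-1,[0,0.2,-0.5],0],[-1,[0,0.41,-1.0],0],[-1,[0,0.7,-1.47],0],[-1,[0,0.97,-1.92],0],[-1,[0,1.32,-2.35],0],[-1,[0,1.67,-2.75],0],[-1,[0,2.07,-3.11],0],[-1,[0,2.47,-3.46],0],[-1,[0,2.77,-3.67],0],[-1,[0,3.07,-3.87],0],[-1,[0,3.07,-3.87],0]]' 6
python3 -c "from h import *;now()"
```

```text
clock: 14.3
eef_pos: [495.0, 16.6, 93.5]
eef_rot: [3.141, -0.0, 1.34]
wrist_force: [-4.1, 1.0, 5.7]
finger_gap: 11.5
finger_force: 6.0
t 14.3 clampTCP [-89.64 -20.09  93.54] yawerr 1.573 Fclamp [-4.19  0.07  5.65] gap 11.5 ff 6.0 q [-0.04  0.33  1.8   0.    1.01  0.19]
```

```bash
python3 -m creep '[[-1,[0.2,0,0],0],[-1,[0.4,0,0],0],[-1,[0.6,0,0],0],[-1,[0.85,0,0],0],[-1,[0.85,0,0],0]]' 6
python3 - <<'E'
from h import *
now()
cv2.imwrite("pics/side4.png",cv2.resize(manip.camera('side')[200:300,260:360],None,fx=6,fy=6,interpolation=cv2.INTER_CUBIC)[:,:,::-1])
E
```

```text
clock: 14.8
eef_pos: [496.9, 25.2, 93.5]
eef_rot: [3.141, -0.0, 1.341]
wrist_force: [-3.1, 1.1, 5.6]
finger_gap: 11.5
finger_force: 6.0
t 14.8 clampTCP [-89.72 -11.36  93.49] yawerr 1.573 Fclamp [-3.25  0.33  5.6 ] gap 11.5 ff 6.0 q [-0.02  0.33  1.8   0.    1.01  0.21]
```

View pics/side4.png

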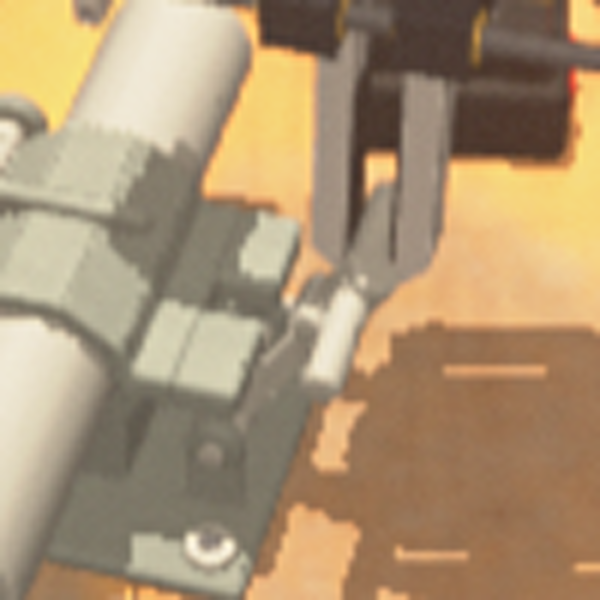

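The fingers hold the bolt's far arm at (375,260) and the near bar end is at (318,382). The slot lies between the prong corners near (268,326) and (275,292).

Run:
```python
from h import *
C,X,Y,psi=cl()
def l(u,v,z):
    p=onz('side',260+u/6-.4,200+v/6-.4,z)-C;return np.array([p@X,p@Y,z])
print('bar end',l(318,386,88),'prongs',l(268,326,77),l(275,290,77),'outer',l(240,392,77),l(297,222,77))
```

```text
bar end [-88.59  53.06  88.  ] prongs [-66.56  23.74  77.  ] [-64.7    8.91  77.  ] outer [-65.75  51.19  77.  ] [-63.57 -20.85  77.  ]
```

```bash
python3 -m creep '[[-1,[0,0.35,-0.18],0],[-1,[0,0.73,-0.36],0],[-1,[0,0.73,-0.36],0]]' 4;python3 -c "from h import *;now()"; python3 -m creep '[[-1,[0,0.1,-0.04],0],[-1,[0,0.2,-0.09],0],[-1,[0,0.2,-0.09],0]]' 4;python3 -c "from h import *;now()"
```

```text
clock: 15.15
eef_pos: [504.4, 23.1, 97.0]
eef_rot: [3.141, -0.0, 1.34]
wrist_force: [-2.6, 0.5, 5.4]
finger_gap: 12.0
finger_force: 4.0
t 15.15 clampTCP [-82.03 -11.61  96.99] yawerr 1.573 Fclamp [-2.61 -0.07  5.43] gap 12.0 ff 4.0 q [-0.03  0.34  1.78 -0.    1.02  0.2 ]
clock: 15.45
eef_pos: [505.8, 22.8, 97.5]
eef_rot: [3.142, -0.0, 1.34]
wrist_force: [-2.7, 1.0, 3.1]
finger_gap: 11.6
finger_force: 4.0
t 15.45 clampTCP [-80.56 -11.66  97.54] yawerr 1.573 Fclamp [-2.9   0.33  3.11] gap 11.6 ff 4.0 q [-0.03  0.34  1.77  0.    1.03  0.2 ]
```

Lean is about 0.41 with no extra force yet. I'll keep going in small steps.

```bash
for i in 1 2 3; do python3 -m creep '[[-1,[0,0.1,-0.04],0],[-1,[0,0.2,-0.08],0],[-1,[0,0.2,-0.08],0]]' 4 >/dev/null;python3 -c "from h import *;now()"|cut -c1-130; done
```

```text
t 15.75 clampTCP [-78.47 -11.64  98.32] yawerr 1.573 Fclamp [-2.71  0.19  2.83] gap 12.0 ff 4.0 q [-0.03  0.35  1.76 -0.    1.03  
t 16.05 clampTCP [-76.45 -11.65  99.19] yawerr 1.573 Fclamp [-4.08 -0.38  2.55] gap 11.8 ff 4.0 q [-0.03  0.35  1.76 -0.    1.03  
t 16.35 clampTCP [-74.43 -11.63 100.03] yawerr 1.573 Fclamp [-2.43 -0.42  3.  ] gap 11.7 ff 4.0 q [-0.03  0.35  1.75 -0.    1.04
```

```bash
for i in 1 2 3; do python3 -m creep '[[-1,[0,0.1,-0.03],0],[-1,[0,0.2,-0.06],0],[-1,[0,0.3,-0.09],0],[-1,[0,0.3,-0.09],0]]' 4 >/dev/null;python3 -c "from h import *;now()"|cut -c1-130; done
```

```text
t 16.75 clampTCP [-71.44 -11.66 100.87] yawerr 1.573 Fclamp [-2.22 -0.73  2.21] gap 11.9 ff 4.0 q [-0.03  0.36  1.74 -0.    1.04  
t 17.15 clampTCP [-68.41 -11.62 101.81] yawerr 1.573 Fclamp [-1.71  0.08  2.59] gap 11.9 ff 4.0 q [-0.03  0.36  1.73 -0.    1.05  
t 17.55 clampTCP [-65.46 -11.63 102.65] yawerr 1.573 Fclamp [-1.43 -0.37  1.59] gap 11.7 ff 4.0 q [-0.03  0.37  1.73 -0.    1.05
```

```bash
for i in 1 2 3 4; do python3 -m creep '[[-1,[0,0.1,-0.01],0],[-1,[0,0.2,-0.02],0],[-1,[0,0.3,-0.03],0],[-1,[0,0.3,-0.03],0]]' 4 >/dev/null;python3 -c "from h import *;now()"|cut -c1-130; done
```

```text
t 17.95 clampTCP [-62.44 -11.63 102.99] yawerr 1.573 Fclamp [-2.24 -0.58  2.18] gap 11.5 ff 4.0 q [-0.03  0.37  1.72 -0.    1.05  
t 18.35 clampTCP [-59.46 -11.61 103.25] yawerr 1.573 Fclamp [-1.83 -0.67  1.72] gap 11.8 ff 4.0 q [-0.04  0.38  1.71 -0.    1.06  
t 18.75 clampTCP [-56.44 -11.59 103.56] yawerr 1.573 Fclamp [-2.21 -0.96  0.74] gap 11.4 ff 4.0 q [-0.04  0.38  1.7   0.    1.06  
t 19.15 clampTCP [-53.44 -11.58 103.89] yawerr 1.573 Fclamp [-0.89  0.31  1.43] gap 11.6 ff 4.0 q [-0.04  0.39  1.69 -0.    1.06
```

```bash
for i in 1 2 3 ; do python3 -m creep '[[-1,[0,0.1,0],0],[-1,[0,0.1,0],0]]' 4 >/dev/null;python3 -c "from h import *;now()"|cut -c1-130; done
```

```text
t 19.35 clampTCP [-52.49 -11.59 103.87] yawerr 1.573 Fclamp [-1.57 -0.05  1.9 ] gap 11.7 ff 4.0 q [-0.04  0.39  1.69 -0.    1.06  
t 19.55 clampTCP [-51.72 -11.59 103.83] yawerr 1.573 Fclamp [-2.82 -1.69  2.1 ] gap 12.1 ff 4.0 q [-0.04  0.39  1.69  0.    1.06  
t 19.75 clampTCP [-50.95 -11.64 103.82] yawerr 1.573 Fclamp [-6.5  -1.99  4.56] gap 11.9 ff 4.0 q [-0.04  0.39  1.68  0.    1.07
```

The force rises at x = -51 mm, which is the home stop. I'll back off half a millimetre, open a little and lift clear.

```bash
python3 -m creep '[[-1,[0,-0.05,0],0],[-0.65,[0,-0.05,0],0],[-0.65,[0,-0.05,0],0],[-0.65,[0,-0.05,-0.5],0],[-0.65,[0,-0.05,-1.5],0],[-0.65,[0,-0.05,-3.5],0],[-0.65,[0,-0.05,-6],0],[-0.65,[0,-4,-9],0],[-0.65,[-4,-8,-10],0],[-0.65,[-9,-12,-10],0],[-0.65,[-14,-16,-10],0],[-0.65,[-18,-18,-10],0]]' 4
python3 - <<'E'
from h import *
now()
a=cv2.resize(manip.camera('top')[180:280,190:290],None,fx=4,fy=4,interpolation=cv2.INTER_CUBIC);b=cv2.resize(manip.camera('side')[200:300,260:360],None,fx=4,fy=4,interpolation=cv2.INTER_CUBIC)
cv2.imwrite("pics/end.png",np.hstack([a,b])[:,:,::-1])
E
```

```text
clock: 20.95
eef_pos: [338.0, -97.8, 204.7]
eef_rot: [3.14, 0.0, 1.342]
wrist_force: [1.0, -1.3, 0.8]
finger_gap: 16.6
finger_force: 0.0
t 20.95 clampTCP [-215.97 -167.61  204.67] yawerr 1.575 Fclamp [ 1.27 -1.06  0.81] gap 16.6 ff 0.0 q [-0.39 -0.15  2.04 -0.    1.25 -0.16]
```

View pics/end.png

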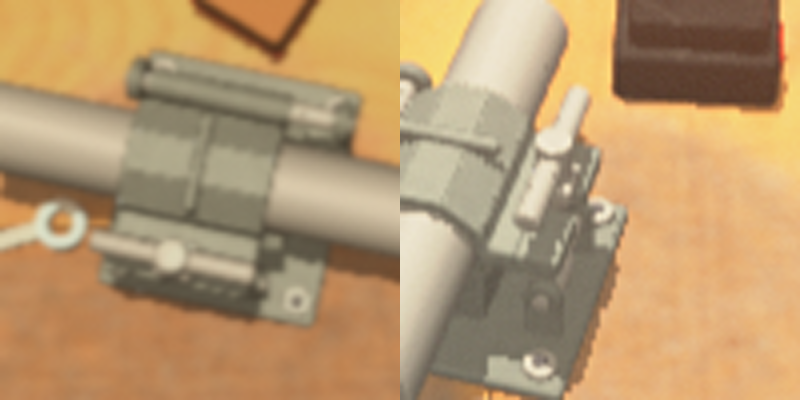

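The jaw is shut, the bolt stands upright in the slot with its T at top-view (170,257), and the tube and bystanders look undisturbed, so I'll hand it in.

```bash
python3 -c "from cell import manip;print(manip.sign_off())"
```

```text
the job is handed in; nothing more can be done
None
```

The job is handed in at about 21 s: the jaw is shut over the tube, the swing bolt stands upright in its slot, the arm is clear, and in the last pictures the tube is in place with the bystanders looking undisturbed (no verdict was returned).

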